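# Sort the stripped alternator parts into their trays

## Task

Finish sorting the parts stripped from the alternators: lay the two ball bearings, the two bolts with nuts and the belt pulley each flat on the floor of the steel tray that already holds one of the same kind, none lying on another. Set the parts down rather than dropping them, and leave the standing socket and the small tin where they are.

Things in the scene. Friction and masses are not known exactly. Their poses are not given: they have to be found in the camera images.
- bearing_a: sealed ball bearing lying flat on the bench: a plain steel ring with black seals, 47 outside diameter, 17 bore, 14 high, about 110 g. Origin at its centre, 7 above its underside; z is its axis (upright). Same size as bearing_b. Sizes in mm.
- bearing_b: sealed ball bearing lying flat on the bench: a plain steel ring with black seals, 47 outside diameter, 17 bore, 14 high, about 110 g. Origin at its centre, 7 above its underside; z is its axis (upright). Same size as bearing_a. Sizes in mm.
- bolt_a: steel hexagon bolt with nut run on, lying on its side, 73 long, about 150 g. Origin on its axis (12 above what it lies on), midway along the bare shank: round, 16 in diameter, x -22 to +22. x runs along the bolt: head at -x (to -33), nut at +x (to +36), thread end to +40; head and nut hexagons 24 across flats. Same as bolt_b. Sizes in mm.
- bolt_b: steel hexagon bolt with nut run on, lying on its side, 73 long, about 150 g. Origin on its axis (12 above what it lies on), midway along the bare shank: round, 16 in diameter, x -22 to +22. x runs along the bolt: head at -x (to -33), nut at +x (to +36), thread end to +40; head and nut hexagons 24 across flats. Same as bolt_a. Sizes in mm.
- pulley: V-belt pulley of light metal lying flat on the bench: a disc 56 outside diameter with a V groove round its rim and a 17 bore, 26 high, about 220 g. Origin at its centre, 13 above its underside; z is its axis (upright). Sizes in mm.
- tray_bearings: pressed steel tray, fixed, 150 (its x) by 190 (its y) outside, 26 high, walls and floor 3 thick. Origin at the centre of its underside, z up, yaw within 15 degrees of the world's. A ball bearing is in it at x 0, y +62 (covers y +38 to +86). The rest of its floor is free. The trays are alike but for the part fixed in them and stand left, right or far side in any order. Sizes in mm.
- tray_bolts: pressed steel tray, fixed, 150 (its x) by 190 (its y) outside, 26 high, walls and floor 3 thick. Origin at the centre of its underside, z up, yaw within 15 degrees of the world's. A bolt with nut is in it, along the tray's x at y +66 (covers y +52 to +80). The rest of its floor is free. The trays are alike but for the part fixed in them and stand left, right or far side in any order. Sizes in mm.
- tray_pulleys: pressed steel tray, fixed, 150 (its x) by 190 (its y) outside, 26 high, walls and floor 3 thick. Origin at the centre of its underside, z up, yaw within 15 degrees of the world's. A pulley is in it at x 0, y +58 (covers y +30 to +86). The rest of its floor is free. The trays are alike but for the part fixed in them and stand left, right or far side in any order. Sizes in mm.
- socket: steel hexagon socket standing upright among the parts, 29 in diameter at the top, 42 high; to be left alone. Origin at the centre of its underside, z up. Sizes in mm.
- tin: small round green tin with a brass lid standing among the parts, 41 in diameter, 31 high; to be left alone. Origin at the centre of its underside, z up. Sizes in mm.
There are look-alikes about, which are no part of the job. Leave any pink look-alike of the bolt_b alone.

How it is judged:
At the end, for the whole second after the job is handed in: Each bearing, bolt and pulley lies inside the tray that holds its own kind (its middle within the tray's walls), flat on the tray floor within about 11 degrees and not on top of another part (within about 4 mm of its height when resting on the floor), released and at rest (x of bearing_a in the frame of tray_bearings between -0.072 and 0.072 m and y of bearing_a in the frame of tray_bearings between -0.092 and 0.092 m and z of bearing_a in the frame of tray_bearings between 0 and 0.014 m and angle between the z axis of each of bearing_a, bearing_b and the z axis of tray_bearings, either way round below 0.2 rad and linear speed of each of bearing_a, bearing_b, bolt_a, bolt_b, pulley below 0.02 m/s and angular speed of each of bearing_a, bearing_b, bolt_a, bolt_b, pulley below 0.3 rad/s and x of bearing_b in the frame of tray_bearings between -0.072 and 0.072 m and y of bearing_b in the frame of tray_bearings between -0.092 and 0.092 m and z of bearing_b in the frame of tray_bearings between 0 and 0.014 m and x of bolt_a in the frame of tray_bolts between -0.072 and 0.072 m and y of bolt_a in the frame of tray_bolts between -0.092 and 0.092 m and z of bolt_a in the frame of tray_bolts between 0 and 0.019 m and angle between bolt_a's own x axis and vertical between 1.37 and 1.77 rad and x of bolt_b in the frame of tray_bolts between -0.072 and 0.072 m and y of bolt_b in the frame of tray_bolts between -0.092 and 0.092 m and z of bolt_b in the frame of tray_bolts between 0 and 0.019 m and angle between bolt_b's own x axis and vertical between 1.37 and 1.77 rad and x of pulley in the frame of tray_pulleys between -0.072 and 0.072 m and y of pulley in the frame of tray_pulleys between -0.092 and 0.092 m and z of pulley in the frame of tray_pulleys between 0 and 0.02 m and angle between the z axis of pulley and the z axis of tray_pulleys, either way round below 0.2 rad); the robot touches nothing.
It fails at once if the socket is shifted more than 25 mm or knocked over (distance of socket from where it was at the start of the episode above 0.025 m or angle between socket's own z axis and vertical above 0.5 rad).
It fails at once if the tin is shifted more than 25 mm or knocked over (distance of tin from where it was at the start of the episode above 0.025 m or angle between tin's own z axis and vertical above 0.5 rad).
It fails at once if a bearing, bolt or pulley is let fall from more than about 50 mm above the bench ((height (world z) of bearing_a above 0.06 m and linear speed of bearing_a above 0.3 m/s and contact force between the fingers and bearing_a below 0.02 N) or (height (world z) of bearing_b above 0.06 m and linear speed of bearing_b above 0.3 m/s and contact force between the fingers and bearing_b below 0.02 N) or (height (world z) of bolt_a above 0.06 m and linear speed of bolt_a above 0.3 m/s and contact force between the fingers and bolt_a below 0.02 N) or (height (world z) of bolt_b above 0.06 m and linear speed of bolt_b above 0.3 m/s and contact force between the fingers and bolt_b below 0.02 N) or (height (world z) of pulley above 0.06 m and linear speed of pulley above 0.3 m/s and contact force between the fingers and pulley below 0.02 N)).
It also fails if it takes over 120 s, if anything falls off the work surface, if the arm or the gripper's body presses on something with over 40 N, if the wrist force passes 120 N, or if a joint passes its speed limit or range.

## Robot

A 6-joint arm with a two-finger parallel gripper is mounted at the origin on the work surface. World frame = base frame: x ahead of the robot, y to its left, z up, the work surface at z = 0. Lengths are in m, angles in rad, forces in N, time in s.
With the tool pointing down it reaches from about 0.375 to 0.9 m from the base axis. Payload 3.1 kg.
Tool frame: the origin (TCP) lies midway between the tips of the shut fingers; the grasp point (between the pads) lies robot.grip_depth behind it (robot.grip_depth is the distance from the TCP to the grasp point, in m); z points along the fingers, y is the line along which they close (so a half turn about z gives the same grasp; the last joint's range is limited). The gripper opens to 87 mm and grips with 3 to 60 N. Pads are 19 mm wide; open, the fingers measure 117 mm over their backs; the gripper's body (75 mm by 190 mm) begins 51 mm behind the grasp point.
Start: joints at [0.977, 0.527, 1.433, -0, 1.181, -0.178], TCP at [0.252, 0.572, 0.223] pointing down, gripper open.
Joint ranges: [-3.08, 3.08], [-0.75, 2.2], [0.22, 2.44], [-1.43, 4.57], [0, 2.65], [-2.85, 2.85]. Speed limits (rad/s): [2.79, 2.79, 3.14, 3.14, 3.14, 3.14].

## Interface

Orientations are given as a unit quaternion [x, y, z, w].
In Python, from rig import robot gives the robot as it stands.
- The arm moves only by the tool creep_tool, called after ">>>" by a JSON object that holds its "op" and its "data", one argument or row to a line. Schema: {"type":"object","properties":{"motion":{"type":"array","items":{"type":"array","prefixItems":[{"type":"array","items":{"type":"number"},"minItems":3,"maxItems":3},{"type":"number"}],"minItems":2,"maxItems":2},"minItems":1,"maxItems":20},"aperture":{"type":"number"},"grip_n":{"type":"number"},"only":{"type":"string"},"quiet":{"type":"boolean"},"lines":{"type":"string"}},"required":["motion"],"additionalProperties":false}. motion is a list of rows, 1 to 20 of them, each written [[dx, dy, dz], turn]: dx, dy, dz in m, then a turn about the tool's z in rad; each row shifts and turns the commanded pose from where the row before left it, along the tool's axes as they then stand; what a row does not reach is not made up. A row lasts 1/12 s, in which the tool goes at most 0.0417 m and 0.125 rad, less where a joint would pass 70% of its speed; a pose out of reach is approached as far as the arm can. aperture is the finger opening in m, set as the call begins (left out keeps the last). The fingers move at their own pace and stop on an object; grip_n is the grip in N (left out, the last holds). Time passes only in rows, so rows that do not move let the fingers close. The tool returns the time, the measured TCP pose, the force, the opening and the grip force at its end. only (a regular expression) keeps the lines of the reply that match it, lines (a string "A,B") keeps lines A to B, and quiet returns only ok. Input that does not fit is refused with a message, and nothing moves.
- robot.get_obs(): the state, without advancing time (a new reading comes with each control period).
- robot.camera(name): name is "scene" or "side" or "wrist"; returns a dict with "img" (400x640x3 uint8, red, green, blue), "fx", "fy", "cx", "cy" (pixels), "xyz" and "attitude" of the camera in the world. Camera axes: x right, y down, z forward; pixel columns grow to the right and rows downward; lengths in m; the calibration is good to about 2 mm. The wrist camera is an equidistant fisheye: a pixel r from the principal point sees the ray r / f radians off the axis. A picture is of the moment at which its call begins. There is no depth.
- robot.hand_in(): hands the job in; it is judged then, once.
The state is a dict: "time": time; "q": joint angles; "joint_velocities": joint speeds; "joint_torque": joint torques, N m; "position": TCP position; "tool_rot": TCP orientation; "ft_force": force on the tool from outside, world axes, zero at the start; "moment": the same for the moment, N m; "grip_width": finger opening in m; "grip_force": force on a finger pad.
Only numpy, scipy, OpenCV 4.12 (cv2) and the standard library are available. Lean on these libraries where they do the work, as an engineer would, in place of code of your own. Each camera call takes 0.05 s, during which the arm holds its last target. There are 200 camera calls.

## Working session

There is one attempt and no reset: what is moved stays moved. The work goes in short steps, Python scripts to look and compute and a tool call to move; the robot and the scene stay as the last step left them, time stands still between calls to the robot, and variables do not carry over. Pictures are saved under pics/ and viewed, at most 15 in all, crops included, and the job is handed in when it is done.

```bash
ls; mkdir -p pics; python3 - <<'E'
from rig import robot
import cv2
print(robot.grip_depth, robot.get_obs())
for n in("scene","side"):
    c=robot.camera(n); cv2.imwrite(f"pics/{n}0.png",c["img"][:,:,::-1]); print(n,{k:v for k,v in c.items() if k!="img"})
E
```

```text
pics
0.0187 {'time': 0.0, 'q': array([ 9.76472803e-01,  5.28474018e-01,  1.43393754e+00, -7.41280575e-06,
        1.18139838e+00, -1.78476352e-01]), 'joint_velocities': array([0.00011561, 0.00173834, 0.0008132 , 0.00055125, 0.00075867,
       0.00075246]), 'joint_torque': array([ 1.52838318e-03, -4.40033305e+01, -1.76593083e+01,  6.30994420e-02,
        5.81752346e-02, -1.82331401e-04]), 'position': array([0.25201023, 0.57111567, 0.22155562]), 'tool_rot': array([ 2.06427147e-01,  9.78461345e-01, -1.02819305e-03, -4.14623007e-04]), 'ft_force': array([ 0.13864966, -0.41535639, -0.10955113]), 'moment': array([ 0.03166226, -0.04353424,  0.01207928]), 'grip_force': 0.0, 'grip_width': 0.08689892969249961}
scene {'fx': 464.7299979602695, 'fy': 464.7299979602695, 'cx': 325.54148609477795, 'cy': 200.31901315880773, 'xyz': array([0.85826867, 0.40941604, 0.8359964 ]), 'attitude': array([ 0.32841228,  0.89533625, -0.28495458, -0.09653632])}
side {'fx': 384.7141654388865, 'fy': 384.7141654388865, 'cx': 319.4284086505917, 'cy': 201.74074850299266, 'xyz': array([-0.05341665, -0.6074149 ,  0.6268934 ]), 'attitude': array([ 0.82852592, -0.32056461,  0.16204378, -0.42956368])}
```

View pics/scene0.png

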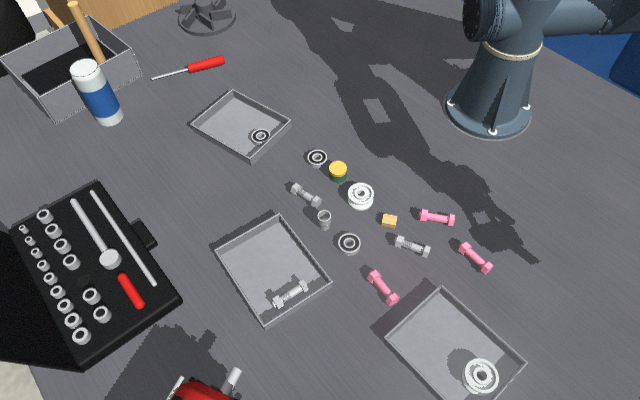

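View pics/side0.png

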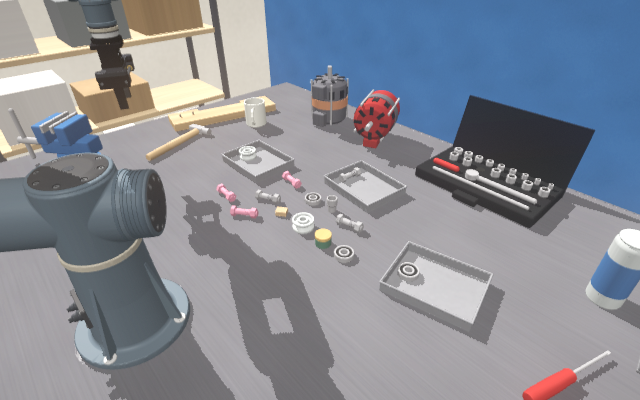

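Scene view: the loose bearings are at (317,157) and (348,243), steel bolts at (306,195) and (412,246), and the pulley at (361,195). The tin is at (338,170), the socket at (324,219), and the wood block at (389,220). The pink dumbbells are at (437,217), (475,258) and (382,287). The bearings tray is at (240,125), bolts tray at (272,270), pulleys tray at (455,345). The side view agrees: bearings (344,254)/(314,199), bolts (349,221)/(268,196), pulley (303,222).

```bash
cat > h.py <<'E'
import numpy as np, cv2
from scipy.spatial.transform import Rotation as R
from rig import robot
def ray(c,p,fish=False):
    x=(p[0]-c["cx"])/c["fx"]; y=(p[1]-c["cy"])/c["fy"]
    if fish:
        r=np.hypot(x,y); s=np.sin(r)/r if r>1e-9 else 1; d=np.array([x*s,y*s,np.cos(r)])
    else: d=np.array([x,y,1.])
    d=R.from_quat(c["attitude"]).apply(d); return d/np.linalg.norm(d)
def plane(c,p,z,fish=False):
    d=ray(c,p,fish); return c["xyz"]+d*(z-c["xyz"][2])/d[2]
def tri(c1,p1,f1,c2,p2,f2):
    a,b=ray(c1,p1,f1),ray(c2,p2,f2); A=np.stack([a,-b],1)
    t=np.linalg.lstsq(A,c2["xyz"]-c1["xyz"],rcond=None)[0]
    u=c1["xyz"]+a*t[0]; v=c2["xyz"]+b*t[1]; return (u+v)/2,np.linalg.norm(u-v)
def tool(dxyz,ob=None):
    ob=ob or robot.get_obs(); return R.from_quat(ob["tool_rot"]).inv().apply(dxyz)
E
python3 - <<'E'
from h import *
np.set_printoptions(precision=3,suppress=True)
s=robot.camera("scene"); d=robot.camera("side")
P=dict(bearA=((317,157),(344,254)),bearB=((348,243),(314,199)),boltA=((306,195),(349,221)),boltB=((412,246),(268,196)),pulley=((361,195),(303,222)),tin=((338,170),(323,239)),socket=((324,219),(332,203)),block=((389,220),(282,212)),
pk1=((437,217),(245,211)),pk2=((475,258),(227,193)),pk3=((382,287),(291,180)),traybear=((240,125),(437,285)),traybolt=((272,270),(365,183)),traypul=((455,345),(258,158)))
for k,(a,b) in P.items(): print(k,*tri(s,a,0,d,b,0),plane(s,a,.012)[:2])
w=robot.camera("wrist"); cv2.imwrite("pics/w0.png",w["img"][:,:,::-1]); print({k:v for k,v in w.items() if k!="img"}, robot.get_obs()["position"])
E
```

```text
bearA [ 0.43  -0.151  0.007] 0.0011865525233216243 [ 0.432 -0.147]
bearB [0.528 0.067 0.005] 0.002613032632257426 [0.529 0.071]
boltA [ 0.521 -0.078  0.014] 0.0013862829327849267 [ 0.519 -0.079]
boltB [0.436 0.159 0.012] 0.0015574793176190186 [0.436 0.16 ]
pulley [ 0.431 -0.001  0.014] 0.002898160055753645 [ 0.428 -0.001]
tin [ 0.423 -0.085  0.015] 0.00227280522333347 [ 0.421 -0.086]
socket [ 0.534 -0.     0.024] 0.0013387856133356734 [ 0.529 -0.006]
block [0.425 0.081 0.004] 0.003127409829425879 [0.427 0.085]
pk1 [0.348 0.144 0.012] 0.00478601003949077 [0.346 0.145]
pk2 [0.361 0.258 0.008] 0.004190367597411362 [0.361 0.259]
pk3 [0.542 0.185 0.008] 0.0020224869594662916 [0.544 0.185]
traybear [ 0.508 -0.353  0.007] 0.0007213495992533294 [ 0.51  -0.349]
traybolt [0.685 0.018 0.013] 0.004209681673287772 [0.683 0.019]
traypul [0.531 0.347 0.023] 0.0068599385134678345 [0.523 0.348]
{'fx': 309.70691628693146, 'fy': 309.70691628693146, 'cx': 324.11852824537027, 'cy': 199.79921208212272, 'xyz': array([0.175, 0.605, 0.383]), 'attitude': array([0.828, 0.54 , 0.083, 0.128])} [0.252 0.571 0.222]
```

View pics/w0.png

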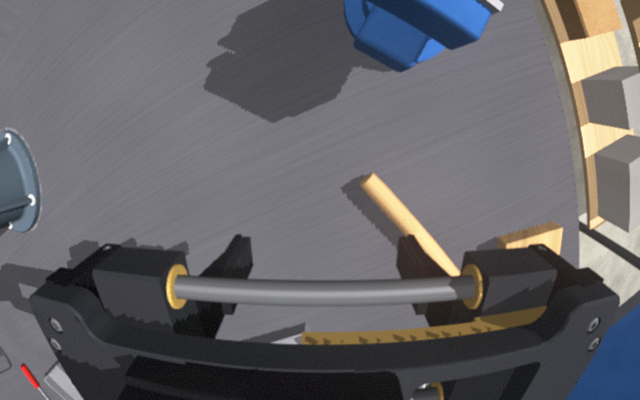

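The triangulation is consistent: ray gaps are under 5 mm and heights match the stated sizes. Next I refine with masks: the bolt axes, part centroids and tray corners, plus one enlarged crop to confirm identities.

```bash
python3 - <<'E'
from h import *
np.set_printoptions(precision=3,suppress=True)
s=robot.camera("scene"); d=robot.camera("side")
im=s["img"]; cr=im[140:310,290:495]; cv2.imwrite("pics/crop_parts.png",cv2.resize(cr,None,fx=3.5,fy=3.5,interpolation=cv2.INTER_CUBIC)[:,:,::-1])
t=im[85:400,180:540]; cv2.imwrite("pics/crop_trays.png",cv2.resize(t,None,fx=1.9,fy=1.9,interpolation=cv2.INTER_CUBIC)[:,:,::-1])
def blobs(c,boxes,thr):
    g=c["img"].astype(int); m=((g.min(2)>thr)&(np.ptp(g,axis=2)<40)).astype(np.uint8)
    for k,(x,y,r) in boxes.items():
        w=np.zeros_like(m); cv2.circle(w,(x,y),r,1,-1); w&=m
        pts=cv2.findNonZero(w); (cx,cy),wh,a=cv2.minAreaRect(pts); v=cv2.fitLine(pts,cv2.DIST_L2,0,.01,.01).ravel()
        p=np.array([cx,cy]); z={'bo':.012,'be':.007,'pu':.013}[k[:2]]
        e0,e1=plane(c,p-10*v[:2],z),plane(c,p+10*v[:2],z)
        print(k,len(pts),p,wh,plane(c,p,z),"axis deg",np.degrees(np.arctan2(*(e1-e0)[1::-1]))%180)
blobs(s,dict(beA=(317,157,14),beB=(348,243,15),boA=(306,195,20),boB=(412,246,22),pul=(361,195,16)),115)
print("side")
blobs(d,dict(beA=(344,254,14),beB=(314,199,11),boA=(349,221,16),boB=(268,196,14),pul=(303,222,14)),115)
E
```

```text
beA 235 [315.988 156.39 ] (20.14641571044922, 26.86189079284668) [ 0.43  -0.153  0.007] axis deg 27.37986445084786
beB 390 [349.7 243.9] (25.785812377929688, 29.632890701293945) [0.526 0.072 0.007] axis deg 38.669003109460675
boA 531 [307.248 195.721] (37.03828430175781, 35.62651062011719) [ 0.518 -0.076  0.012] axis deg 106.83561900004882
boB 879 [412.637 246.245] (42.43132781982422, 43.79544448852539) [0.435 0.161 0.012] axis deg 126.89474960980334
pul 634 [361.5 196. ] (27.0, 28.0) [0.43  0.002 0.013] axis deg 43.820008412414865
side
beA 566 [344. 254.] (26.87006378173828, 26.87006378173828) [ 0.43  -0.151  0.007] axis deg 33.62271228823729
beB 366 [314. 199.] (21.21320343017578, 21.21320343017578) [0.527 0.064 0.007] axis deg 44.70214626116759
boA 794 [349. 221.] (31.11269760131836, 31.11269760131836) [ 0.523 -0.077  0.012] axis deg 148.86567168283352
boB 608 [268. 196.] (26.87006378173828, 26.87006378173828) [0.437 0.158 0.012] axis deg 22.413279363419743
pul 613 [303. 222.] (26.87006378173828, 26.87006378173828) [ 0.432 -0.     0.013] axis deg 137.40126327463628
```

View pics/crop_parts.png

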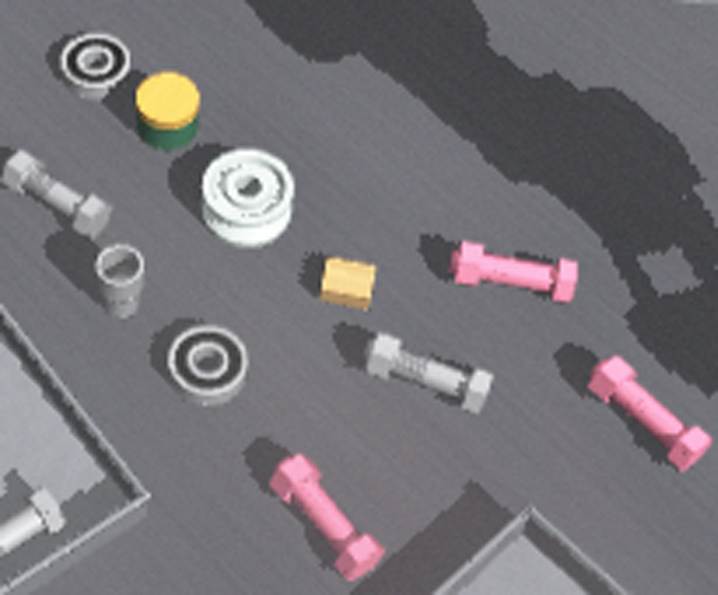

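View pics/crop_trays.png

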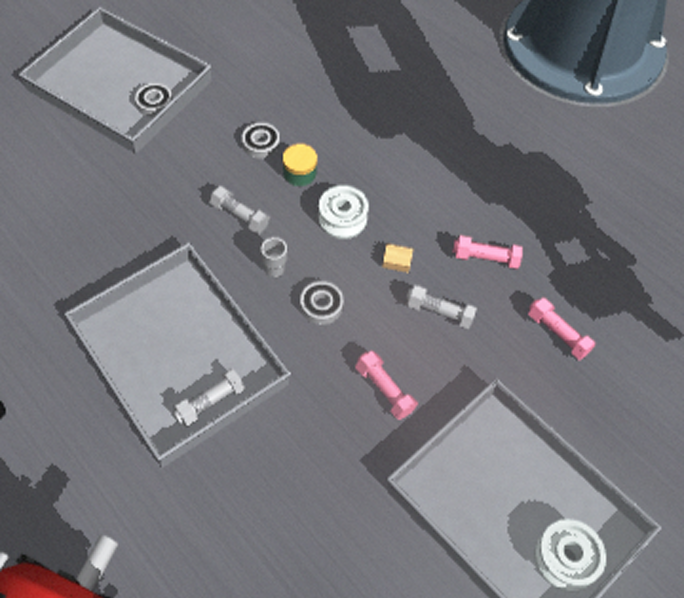

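Candidates: grey steel bolts at (306,195) and (412,246) are bolt_a and bolt_b, since they are steel with hex head, nut and bare shank. The pink ones at (437,217), (475,258) and (382,287) are look-alikes to leave alone, and the crop confirms this. The tray crop shows the fixed bearing at (260,136), the fixed bolt at (290,293) and the fixed pulley at (482,375).

```bash
python3 - <<'E'
from h import *
np.set_printoptions(precision=3,suppress=True)
s=robot.camera("scene"); d=robot.camera("side")
T=dict(bear=[(232.6,90.3),(290.5,120.3),(251,159.7),(190.5,124)],bolt=[(279,214.5),(332.6,281.8),(265.3,325.5),(215.3,251.3)],pul=[(440,286.6),(527.4,361.8),(385.3,337.6)])
for k,v in T.items():
    P=np.array([plane(s,p,.026)[:2] for p in v]); print(k,P.tolist() and P.round(3).tolist(),"edges",[ (round(float(np.linalg.norm(b-a)),3),round(float(np.degrees(np.arctan2(*(b-a)[::-1]))),1)) for a,b in zip(P,np.roll(P,-1,0))],"ctr",P.mean(0) if len(P)==4 else (P[1]+P[2])/2)
for k,p,z in(("fixbear",(260.5,136),.017),("fixbolt",(290,293.4),.015),("fixpul",(481.6,375.5),.029)): print(k,plane(s,p,z)[:2])
for k,a,b in(("A",(295.7,188),(317.1,201.4)),("B",(399.4,241.4),(426.6,251.7))):
    a,b=plane(s,a,.014),plane(s,b,.014); print(k,a,b,(a+b)/2,np.linalg.norm(b-a),np.degrees(np.arctan2(*(b-a)[1::-1])))
# side-view crop for two-view heights of the trays
im=d["img"][130:330,210:510]; cv2.imwrite("pics/side_crop.png",cv2.resize(im,None,fx=2.66,fy=2.66,interpolation=cv2.INTER_CUBIC)[:,:,::-1])
E
```

```text
bear [[0.462, -0.451], [0.414, -0.269], [0.558, -0.229], [0.605, -0.418]] edges [(0.188, 104.6), (0.149, 15.5), (0.194, -76.0), (0.147, -166.9)] ctr [ 0.51  -0.342]
bolt [[0.599, -0.068], [0.613, 0.121], [0.761, 0.107], [0.748, -0.08]] edges [(0.189, 85.7), (0.148, -5.2), (0.188, -93.9), (0.149, 175.3)] ctr [0.68 0.02]
pul [[0.466, 0.259], [0.457, 0.448], [0.612, 0.262]] edges [(0.189, 92.8), (0.242, -50.2), (0.146, -178.7)] ctr [0.535 0.355]
fixbear [ 0.496 -0.282]
fixbolt [0.687 0.082]
fixpul [0.535 0.412]
A [ 0.526 -0.107  0.014] [ 0.513 -0.049  0.014] [ 0.519 -0.078  0.014] 0.05991281624363026 102.48772654882862
B [0.449 0.136 0.014] [0.424 0.188 0.014] [0.436 0.162 0.014] 0.057346163849994664 115.13930466811962
```

View pics/side_crop.png

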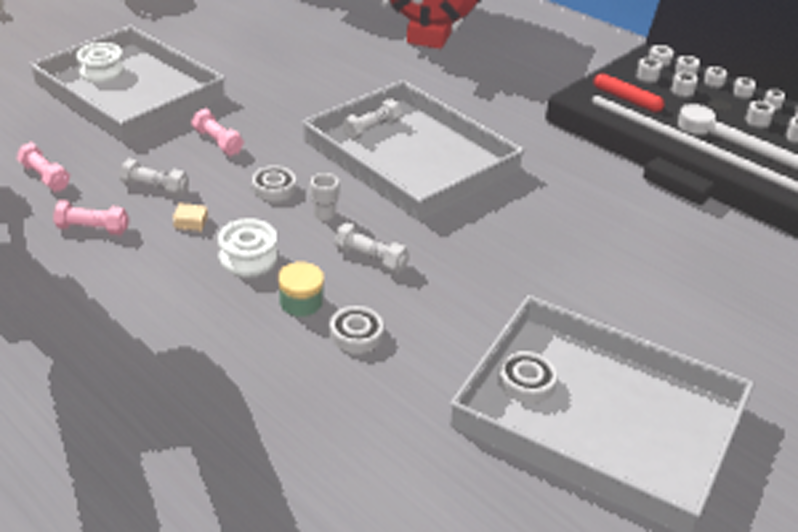

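The trays check out: edges are 0.148 x 0.189 m, and the fixed parts lie 57-62 mm from centre along +y. Yaws are about +14° (bearings), -4.6° (bolts) and +2° (pulleys). I start with bolt_b: translate, then turn so the fingers close across its axis.

>>> {"op": "creep_tool", "data": {
  "motion": [
    [[-0.0239,-0.0215,0],0],
    [[-0.0239,-0.0215,0],0],
    [[-0.0239,-0.0215,0],0],
    [[-0.0239,-0.0215,0],0],
    [[-0.0239,-0.0215,0],0],
    [[-0.0239,-0.0215,0],0],
    [[-0.0239,-0.0215,0],0],
    [[-0.0239,-0.0215,0],0],
    [[-0.0239,-0.0215,0],0],
    [[-0.0239,-0.0215,0],0],
    [[-0.0239,-0.0215,0],0],
    [[-0.0239,-0.0215,0],0],
    [[-0.0239,-0.0215,0],0],
    [[-0.0239,-0.0215,0],0],
    [[0,0,0.01],0.12],
    [[0,0,0.01],0.12],
    [[0,0,0.01],0.12],
    [[0,0,0.01],0.12],
    [[0,0,0.01],0.12],
    [[0,0,0.01],0.12]
  ],
  "aperture": 0.06,
  "grip_n": 20
}}

```text
time: 2.12
position: [0.4372, 0.1612, 0.1623]
tool_rot: [0.54, 0.841, 0.0, 0.0]
ft_force: [-0.6, 0.4, -0.6]
grip_width: 0.0603
grip_force: 0.0
```

```bash
cat >> h.py <<'E'
def go(x,y,z,phi):
    """print tool-axes shift and turn needed to reach world x,y,z with closing axis at phi deg"""
    o=robot.get_obs(); r=R.from_quat(o["tool_rot"]).as_matrix(); f=np.degrees(np.arctan2(r[1,1],r[0,1]))
    t=(f-phi+90)%180-90
    print("at",o["position"].round(4),"phi %.1f"%f,"shift",tool(np.array([x,y,z])-o["position"],o).round(4),"turn %.3f"%np.radians(t),"q6 %.2f"%o["q"][5],"w %.4f F %.1f"%(o["grip_width"],o["grip_force"]))
E
python3 - <<'E'
from h import *
go(.436,.161,.004,25)
s=robot.camera("scene"); d=robot.camera("side")
for n,a,b in(("bear",(251,159.7),(409.2,242)),("bear",(290.5,120.3),(380.3,281.5)),("bear",(190.5,124),(491.6,273.6)),("bolt",(332.6,281.8),(324.7,177)),("pul",(440,286.6),(255.9,177))): print(n,*tri(s,a,0,d,b,0))
w=robot.camera("wrist"); cv2.imwrite("pics/w1.png",w["img"][:,:,::-1]); np.save("w1.npy",np.r_[w["xyz"],w["attitude"]])
E
```

```text
at [0.4372 0.1612 0.1623] phi 24.6 shift [ 0.0004 -0.0013  0.1583] turn -0.008 q6 -0.32 w 0.0603 F 0.0
bear [ 0.55854522 -0.23557761  0.02153705] 0.006347364632130667
bear [ 0.41347134 -0.27288953  0.02284901] 0.0026659804025679144
bear [ 0.60499783 -0.41970988  0.02452996] 0.0008626805837031926
bolt [0.61320655 0.11666003 0.01983457] 0.004893102778664872
pul [0.46341957 0.25696187 0.01915607] 0.0011676522273502761
```

View pics/w1.png

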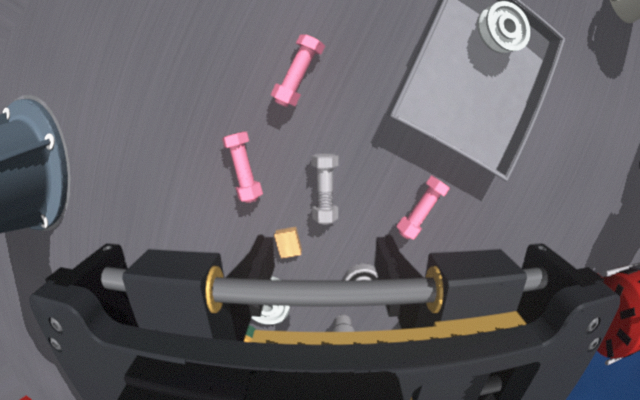

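The wrist view shows bolt_b upright in the image from (325,160) to (325,216), so the fingers already close across it. The block is at (287,243), and the pinks are clear of the fingers. Rim heights of 20-25 mm match the 26 mm given.

```bash
python3 - <<'E'
from h import *
w=robot.camera("wrist")
a,b=plane(w,(325,160),.016,1),plane(w,(325,216),.016,1); print(a,b,(a+b)/2,np.linalg.norm(a-b),np.degrees(np.arctan2(*(b-a)[1::-1]))%180)
c=plane(w,(482,96),.003,1);print(c, plane(w,(504,27),.029,1))
go(.436,.161,.004,25)
E
```

```text
[0.42422375 0.18696432 0.016     ] [0.44969925 0.13264792 0.016     ] [0.4369615  0.15980612 0.016     ] 0.059993939821750206 115.12753174858965
[0.5501481 0.3282407 0.003    ] [0.5296387  0.40429858 0.029     ]
at [0.4371 0.1612 0.1627] phi 25.1 shift [ 0.0002 -0.001   0.1587] turn 0.002 q6 -0.33 w 0.0597 F 0.0
```

>>> {"op": "creep_tool", "data": {
  "motion": [
    [[0,0,0.035],0],
    [[0,0,0.035],0],
    [[0,0,0.035],0],
    [[0,0,0.03],0],
    [[0,0,0.01],0],
    [[0,0,0.008],0],
    [[0,0,0],0]
  ],
  "aperture": 0.06,
  "grip_n": 20
}}

```text
time: 2.9
position: [0.4372, 0.1613, 0.0092]
tool_rot: [0.537, 0.843, -0.0, -0.0]
ft_force: [0.5, 0.8, 1.2]
grip_width: 0.0601
grip_force: 0.0
```

>>> {"op": "creep_tool", "data": {
  "motion": [
    [[0,0,0.004],0],
    [[0,0,0],0]
  ]
}}

```text
time: 3.07
position: [0.438, 0.1614, 0.0065]
tool_rot: [0.538, 0.843, 0.001, 0.001]
ft_force: [1.0, -0.1, 0.6]
grip_width: 0.0603
grip_force: 0.0
```

>>> {"op": "creep_tool", "data": {
  "motion": [
    [[0,0,0],0],
    [[0,0,0],0],
    [[0,0,0],0],
    [[0,0,0],0],
    [[0,0,0],0],
    [[0,0,0],0],
    [[0,0,0],0],
    [[0,0,0],0]
  ],
  "aperture": 0.0,
  "grip_n": 30
}}

```text
time: 3.73
position: [0.4367, 0.1612, 0.0055]
tool_rot: [0.538, 0.843, -0.0, -0.0]
ft_force: [-0.4, -0.1, 1.0]
grip_width: 0.0149
grip_force: 30.1
```

>>> {"op": "creep_tool", "data": {
  "motion": [
    [[0,0,-0.005],0],
    [[0,0,-0.015],0],
    [[0,0,-0.025],0],
    [[0,0,-0.025],0],
    [[0,0,-0.02],0],
    [[0,0,0],0]
  ]
}}

```text
time: 4.23
position: [0.439, 0.1616, 0.0988]
tool_rot: [0.538, 0.843, 0.002, 0.003]
ft_force: [0.8, -0.3, -1.5]
grip_width: 0.0148
grip_force: 30.0
```

```bash
python3 -c "
from h import *
go(.676,-.025,.10,85.4)"
```

```text
at [0.439  0.1616 0.0988] phi 24.9 shift [-2.692e-01  1.363e-01  2.000e-04] turn -1.055 q6 -0.32 w 0.0148 F 30.0
```

>>> {"op": "creep_tool", "data": {
  "motion": [
    [[-0.0245,0.0124,0],0],
    [[-0.0245,0.0124,0],0],
    [[-0.0245,0.0124,0],0],
    [[-0.0245,0.0124,0],0],
    [[-0.0245,0.0124,0],0],
    [[-0.0245,0.0124,0],0],
    [[-0.0245,0.0124,0],0],
    [[-0.0245,0.0124,0],0],
    [[-0.0245,0.0124,0],0],
    [[-0.0245,0.0124,0],0],
    [[-0.0245,0.0124,0],0],
    [[0,0,0],-0.117],
    [[0,0,0],-0.117],
    [[0,0,0],-0.117],
    [[0,0,0],-0.117],
    [[0,0,0],-0.117],
    [[0,0,0],-0.117],
    [[0,0,0],-0.117],
    [[0,0,0],-0.117],
    [[0,0,0],-0.117]
  ]
}}

```text
time: 5.9
position: [0.673, -0.0255, 0.0938]
tool_rot: [0.039, 0.999, 0.0, -0.001]
ft_force: [0.4, 0.1, -0.7]
grip_width: 0.0148
grip_force: 30.0
```

```bash
python3 - <<'E'
from h import *
go(.676,-.025,.009,85.4)
s=robot.camera("scene");w=robot.camera("wrist"); cv2.imwrite("pics/place1.png",np.hstack([cv2.resize(s["img"][190:350,200:380],(450,400)),w["img"][:,:,:][:,140:490]])[:,:,::-1])
E
```

```text
at [ 0.673  -0.0255  0.0938] phi 85.6 shift [-0.0032  0.0007  0.0848] turn 0.003 q6 -1.70 w 0.0148 F 30.0
```

View pics/place1.png

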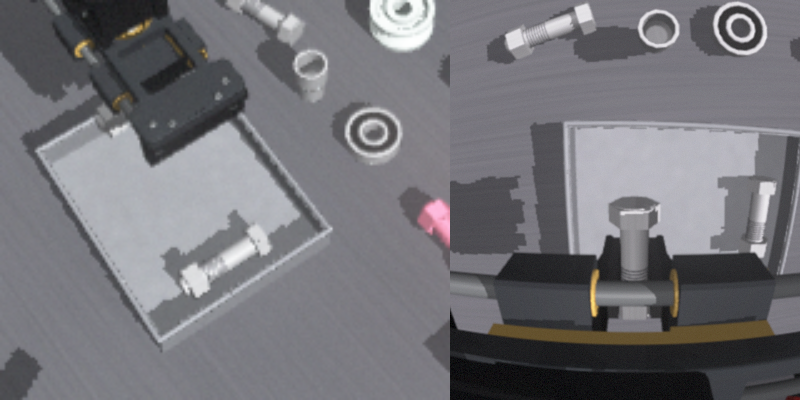

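The bolt hangs level, parallel to the fixed bolt and over the free floor. I lower it in shrinking steps to 3 mm above the height it was gripped at.

>>> {"op": "creep_tool", "data": {
  "motion": [
    [[-0.003,0,0.02],0],
    [[0,0,0.02],0],
    [[0,0,0.02],0],
    [[0,0,0.012],0],
    [[0,0,0.006],0],
    [[0,0,0.003],0],
    [[0,0,0.002],0],
    [[0,0,0.001],0],
    [[0,0,0.001],0],
    [[0,0,0],0]
  ]
}}

```text
time: 6.83
position: [0.6778, -0.0261, 0.0114]
tool_rot: [0.041, 0.999, -0.0, 0.001]
ft_force: [-0.9, 1.1, -1.1]
grip_width: 0.0149
grip_force: 30.0
```

```bash
python3 -c "
from h import *
go(.676,-.025,.009,85.4)"
```

```text
at [ 0.6778 -0.0261  0.0114] phi 85.2 shift [0.0018 0.0009 0.0024] turn -0.003 q6 -1.69 w 0.0149 F 30.0
```

>>> {"op": "creep_tool", "data": {
  "motion": [
    [[0,0,0.001],0],
    [[0,0,0.001],0],
    [[0,0,0.001],0],
    [[0,0,0],0]
  ]
}}

```text
time: 7.17
position: [0.6775, -0.026, 0.0086]
tool_rot: [0.041, 0.999, -0.0, 0.0]
ft_force: [-1.5, 0.5, 4.0]
grip_width: 0.0149
grip_force: 30.0
```

>>> {"op": "creep_tool", "data": {
  "motion": [
    [[0,0,0],0],
    [[0,0,0],0],
    [[0,0,0],0],
    [[0,0,0],0]
  ],
  "aperture": 0.034
}}

```text
time: 7.5
position: [0.6771, -0.0259, 0.0073]
tool_rot: [0.041, 0.999, 0.0, -0.0]
ft_force: [0.0, -0.3, 0.4]
grip_width: 0.031
grip_force: 0.0
```

>>> {"op": "creep_tool", "data": {
  "motion": [
    [[0,0,-0.01],0],
    [[0,0,-0.02],0],
    [[0,0,-0.03],0],
    [[0,0,-0.03],0],
    [[0,0,-0.01],0]
  ]
}}

```text
time: 7.92
position: [0.6801, -0.0264, 0.1128]
tool_rot: [0.041, 0.999, -0.001, 0.004]
ft_force: [0.9, -0.4, 0.7]
grip_width: 0.0342
grip_force: 0.0
```

```bash
python3 -c "
from h import *
go(.519,-.078,.1,12.5)"
```

```text
at [ 0.6801 -0.0264  0.1128] phi 85.3 shift [ 0.1564 -0.0647  0.0116] turn 1.270 q6 -1.69 w 0.0342 F 0.0
```

>>> {"op": "creep_tool", "data": {
  "motion": [
    [[0.0193,-0.0081,0],0],
    [[0.0193,-0.0081,0],0],
    [[0.0193,-0.0081,0],0],
    [[0.0193,-0.0081,0],0],
    [[0.0193,-0.0081,0],0],
    [[0.0193,-0.0081,0],0],
    [[0.0193,-0.0081,0],0],
    [[0.0193,-0.0081,0],0],
    [[0,0,0],0.115],
    [[0,0,0],0.115],
    [[0,0,0],0.115],
    [[0,0,0],0.115],
    [[0,0,0],0.115],
    [[0,0,0],0.115],
    [[0,0,0],0.115],
    [[0,0,0],0.115],
    [[0,0,0],0.115],
    [[0,0,0],0.115],
    [[0,0,0],0.115],
    [[0,0,0],0]
  ],
  "aperture": 0.05,
  "grip_n": 20
}}

```text
time: 9.58
position: [0.5179, -0.0777, 0.1076]
tool_rot: [0.625, 0.781, 0.0, 0.0]
ft_force: [0.1, 0.2, -0.4]
grip_width: 0.0499
grip_force: 0.0
```

```bash
python3 - <<'E'
from h import *
go(.520,-.078,.005,12.5)
w=robot.camera("wrist"); cv2.imwrite("pics/w2.png",w["img"][:,:,::-1])
E
```

```text
at [ 0.5179 -0.0777  0.1076] phi 12.7 shift [-0.0007  0.002   0.1026] turn 0.003 q6 -0.58 w 0.0499 F 0.0
```

View pics/w2.png

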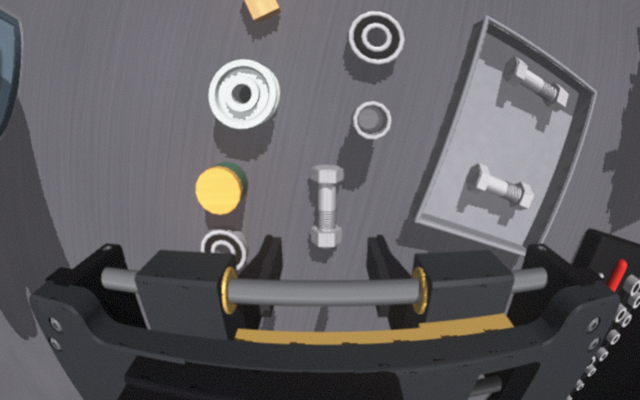

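The first bolt now lies in its tray at (503,188), clear of the fixed one at (537,83). bolt_a is aligned with the tool at (327,172)-(327,240), the socket at (372,119) and the tin at (220,190) are clear. The pulley is at (244,95) and bearing_b at (376,38).

```bash
python3 - <<'E'
from h import *
w=robot.camera("wrist")
a,b=plane(w,(327,172),.018,1),plane(w,(327,240),.018,1); print(a,b,(a+b)/2,np.degrees(np.arctan2(*(b-a)[1::-1]))%180)
print("pulley",plane(w,(244,95),.026,1),"bearB",plane(w,(376,38),.014,1),"tin",plane(w,(220,190),.031,1),"socket",plane(w,(372,119),.042,1),"placed bolt",plane(w,(503,188),.017,1))
go(.520,-.078,.0055,12.5)
E
```

```text
[ 0.5128592  -0.04965372  0.018     ] [ 0.52682329 -0.10977292  0.018     ] [ 0.51984124 -0.07971332  0.018     ] 103.07641310357714
pulley [ 0.43469297 -0.00109505  0.026     ] bearB [0.52647156 0.06867649 0.014     ] tin [ 0.42901233 -0.08067651  0.031     ] socket [0.53447747 0.0018269  0.042     ] placed bolt [ 0.67889738 -0.02462199  0.017     ]
at [ 0.5179 -0.0777  0.1075] phi 12.9 shift [-0.0007  0.002   0.102 ] turn 0.008 q6 -0.59 w 0.0502 F 0.0
```

>>> {"op": "creep_tool", "data": {
  "motion": [
    [[0,0.001,0.03],0],
    [[0,0.001,0.03],0],
    [[0,0,0.025],0],
    [[0,0,0.01],0],
    [[0,0,0.005],0],
    [[0,0,0.002],0],
    [[0,0,0],0]
  ]
}}

```text
time: 10.27
position: [0.5204, -0.0775, 0.0059]
tool_rot: [0.624, 0.782, 0.0, 0.0]
ft_force: [0.1, -0.9, -0.3]
grip_width: 0.0501
grip_force: 0.0
```

>>> {"op": "creep_tool", "data": {
  "motion": [
    [[0,0,0],0],
    [[0,0,0],0],
    [[0,0,0],0],
    [[0,0,0],0],
    [[0,0,0],0],
    [[0,0,0],0],
    [[0,0,0],0]
  ],
  "aperture": 0.0,
  "grip_n": 30
}}

```text
time: 10.85
position: [0.52, -0.0773, 0.0058]
tool_rot: [0.624, 0.781, 0.0, 0.0]
ft_force: [-0.5, 0.5, 1.5]
grip_width: 0.0149
grip_force: 30.0
```

>>> {"op": "creep_tool", "data": {
  "motion": [
    [[0,0,-0.005],0],
    [[0,0,-0.015],0],
    [[0,0,-0.025],0],
    [[0,0,-0.03],0],
    [[0,0,-0.03],0],
    [[0,0,0],0]
  ]
}}

```text
time: 11.35
position: [0.5231, -0.0783, 0.1155]
tool_rot: [0.624, 0.781, 0.002, 0.005]
ft_force: [1.2, -0.8, -0.8]
grip_width: 0.0149
grip_force: 30.0
```

```bash
python3 -c "
from h import *
go(.680,.026,.10,85.4)"
```

```text
at [ 0.5231 -0.0783  0.1155] phi 12.8 shift [0.0671 0.176  0.0166] turn -1.267 q6 -0.58 w 0.0149 F 30.0
```

>>> {"op": "creep_tool", "data": {
  "motion": [
    [[0.0084,0.022,0],0],
    [[0.0084,0.022,0],0],
    [[0.0084,0.022,0],0],
    [[0.0084,0.022,0],0],
    [[0.0084,0.022,0],0],
    [[0.0084,0.022,0],0],
    [[0.0084,0.022,0],0],
    [[0.0084,0.022,0],0],
    [[0,0,0],-0.115],
    [[0,0,0],-0.115],
    [[0,0,0],-0.115],
    [[0,0,0],-0.115],
    [[0,0,0],-0.115],
    [[0,0,0],-0.115],
    [[0,0,0],-0.115],
    [[0,0,0],-0.115],
    [[0,0,0],-0.115],
    [[0,0,0],-0.115],
    [[0,0,0],-0.115],
    [[0,0,0],0]
  ]
}}

```text
time: 13.02
position: [0.6758, 0.0272, 0.1094]
tool_rot: [0.04, 0.999, 0.0, -0.001]
ft_force: [-0.0, 0.5, -1.7]
grip_width: 0.0148
grip_force: 30.0
```

```bash
python3 -c "
from h import *
go(.680,.026,.0088,85.4)"
```

```text
at [0.6758 0.0272 0.1094] phi 85.4 shift [-0.0046 -0.0009  0.1006] turn -0.001 q6 -1.61 w 0.0148 F 30.0
```

>>> {"op": "creep_tool", "data": {
  "motion": [
    [[-0.002,-0.001,0.02],0],
    [[0,0,0.025],0],
    [[0,0,0.025],0],
    [[0,0,0.016],0],
    [[0,0,0.007],0],
    [[0,0,0.003],0],
    [[0,0,0.001],0],
    [[0,0,0.001],0],
    [[0,0,0.001],0],
    [[0,0,0],0],
    [[0,0,0],0]
  ]
}}

```text
time: 13.93
position: [0.6792, 0.0259, 0.0125]
tool_rot: [0.042, 0.999, -0.0, 0.001]
ft_force: [-0.1, 0.1, -0.6]
grip_width: 0.0151
grip_force: 30.0
```

```bash
python3 -c "
from h import *
go(.680,.026,.0088,85.4)"
```

```text
at [0.6792 0.0259 0.0125] phi 85.2 shift [-0.0008  0.0001  0.0037] turn -0.003 q6 -1.61 w 0.0151 F 30.0
```

>>> {"op": "creep_tool", "data": {
  "motion": [
    [[0,0,0.0015],0],
    [[0,0,0.001],0],
    [[0,0,0.001],0],
    [[0,0,0],0]
  ]
}}

```text
time: 14.27
position: [0.6787, 0.026, 0.0088]
tool_rot: [0.041, 0.999, -0.0, 0.0]
ft_force: [-1.5, 0.3, 4.0]
grip_width: 0.0151
grip_force: 30.0
```

>>> {"op": "creep_tool", "data": {
  "motion": [
    [[0,0,0],0],
    [[0,0,0],0],
    [[0,0,0],0],
    [[0,0,0],0]
  ],
  "aperture": 0.034
}}

```text
time: 14.6
position: [0.6786, 0.026, 0.0078]
tool_rot: [0.041, 0.999, 0.0, -0.0]
ft_force: [0.2, -0.3, 0.3]
grip_width: 0.031
grip_force: 0.0
```

>>> {"op": "creep_tool", "data": {
  "motion": [
    [[0,0,-0.01],0],
    [[0,0,-0.02],0],
    [[0,0,-0.03],0],
    [[0,0,-0.03],0],
    [[0,0,-0.02],0]
  ]
}}

```text
time: 15.02
position: [0.6799, 0.0259, 0.1215]
tool_rot: [0.041, 0.999, -0.0, 0.002]
ft_force: [0.1, -0.9, -0.5]
grip_width: 0.0343
grip_force: 0.0
```

```bash
python3 -c "
from h import *
go(.4325,-.001,.1,0)"
```

```text
at [0.6799 0.0259 0.1215] phi 85.3 shift [ 0.2444 -0.0472  0.0206] turn 1.488 q6 -1.61 w 0.0343 F 0.0
```

>>> {"op": "creep_tool", "data": {
  "motion": [
    [[0.0306,-0.0059,0],0],
    [[0.0306,-0.0059,0],0],
    [[0.0306,-0.0059,0],0],
    [[0.0306,-0.0059,0],0],
    [[0.0306,-0.0059,0],0],
    [[0.0306,-0.0059,0],0],
    [[0.0306,-0.0059,0],0],
    [[0.0306,-0.0059,0],0],
    [[0,0,0],0.124],
    [[0,0,0],0.124],
    [[0,0,0],0.124],
    [[0,0,0],0.124],
    [[0,0,0],0.124],
    [[0,0,0],0.124],
    [[0,0,0],0.124],
    [[0,0,0],0.124],
    [[0,0,0],0.124],
    [[0,0,0],0.124],
    [[0,0,0],0.124],
    [[0,0,0],0.124]
  ],
  "aperture": 0.087,
  "grip_n": 20
}}

```text
time: 16.68
position: [0.4312, -0.0009, 0.1187]
tool_rot: [0.709, 0.705, 0.0, 0.001]
ft_force: [-0.3, 0.0, -0.3]
grip_width: 0.0869
grip_force: 0.0
```

```bash
python3 - <<'E'
from h import *
go(.4325,-.001,.005,0)
w=robot.camera("wrist"); cv2.imwrite("pics/w3.png",w["img"][:,:,::-1])
E
```

```text
at [ 0.4312 -0.0009  0.1187] phi -0.3 shift [-0.      0.0012  0.1137] turn -0.006 q6 -0.26 w 0.0869 F 0.0
```

View pics/w3.png

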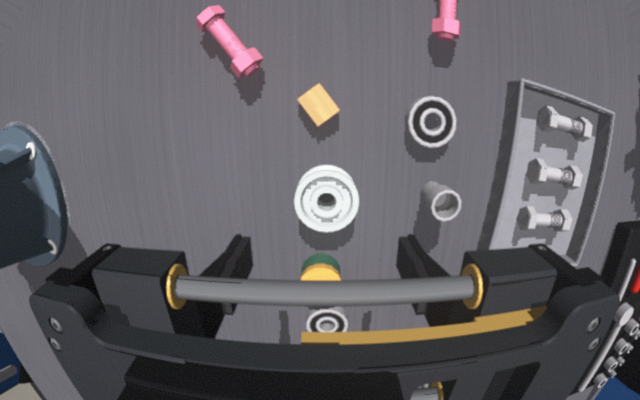

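All three bolts lie apart in their tray (566,122), (555,173), (545,220). The pulley is centred between the open fingers at (326,199), and the socket (442,205) and tin (320,268) are clear.

>>> {"op": "creep_tool", "data": {
  "motion": [
    [[0,0.001,0.03],0],
    [[0,0,0.03],0],
    [[0,0,0.03],0],
    [[0,0,0.015],0],
    [[0,0,0.005],0],
    [[0,0,0.002],0],
    [[0,0,0],0]
  ]
}}

```text
time: 17.32
position: [0.4321, -0.0009, 0.0063]
tool_rot: [0.707, 0.707, 0.0, 0.0]
ft_force: [0.6, 0.1, 0.2]
grip_width: 0.0872
grip_force: 0.0
```

>>> {"op": "creep_tool", "data": {
  "motion": [
    [[0,0,0.001],0],
    [[0,0,0],0],
    [[0,0,0],0],
    [[0,0,0],0],
    [[0,0,0],0],
    [[0,0,0],0],
    [[0,0,0],0]
  ],
  "aperture": 0.0,
  "grip_n": 30
}}

```text
time: 17.9
position: [0.4323, -0.0009, 0.0054]
tool_rot: [0.707, 0.707, 0.0, 0.001]
ft_force: [1.4, 0.4, 3.9]
grip_width: 0.0555
grip_force: 30.0
```

>>> {"op": "creep_tool", "data": {
  "motion": [
    [[0,0,-0.005],0],
    [[0,0,-0.015],0],
    [[0,0,-0.025],0],
    [[0,0,-0.03],0],
    [[0,0,-0.03],0],
    [[0,0,-0.01],0],
    [[0,0,0],0]
  ]
}}

```text
time: 18.48
position: [0.4328, -0.001, 0.1224]
tool_rot: [0.707, 0.707, 0.001, 0.002]
ft_force: [0.0, 1.0, -2.5]
grip_width: 0.0557
grip_force: 30.0
```

```bash
python3 -c "
from h import *
go(.536,.322,.12,2)"
```

```text
at [ 0.4328 -0.001   0.1224] phi 0.0 shift [0.323  0.1032 0.0025] turn -0.035 q6 -0.26 w 0.0557 F 30.0
```

>>> {"op": "creep_tool", "data": {
  "motion": [
    [[0.0248,0.0079,0],0],
    [[0.0248,0.0079,0],0],
    [[0.0248,0.0079,0],0],
    [[0.0248,0.0079,0],0],
    [[0.0248,0.0079,0],0],
    [[0.0248,0.0079,0],0],
    [[0.0248,0.0079,0],0],
    [[0.0248,0.0079,0],0],
    [[0.0248,0.0079,0],0],
    [[0.0248,0.0079,0],0],
    [[0.0248,0.0079,0],0],
    [[0.0248,0.0079,0],0],
    [[0.0248,0.0079,0],0],
    [[0,0,0],-0.035],
    [[0,0,0],0]
  ]
}}

```text
time: 19.73
position: [0.5331, 0.3224, 0.1176]
tool_rot: [0.694, 0.72, -0.002, -0.001]
ft_force: [0.4, -1.7, -3.3]
grip_width: 0.0554
grip_force: 30.0
```

```bash
python3 - <<'E'
from h import *
go(.536,.322,.0088,2)
s=robot.camera("scene");w=robot.camera("wrist"); cv2.imwrite("pics/place3.png",np.hstack([cv2.resize(s["img"][230:400,360:550],(447,400)),w["img"][:,140:490]])[:,:,::-1])
E
```

```text
at [0.5331 0.3224 0.1176] phi 2.2 shift [-0.0004  0.0033  0.1088] turn 0.003 q6 0.33 w 0.0554 F 30.0
```

View pics/place3.png

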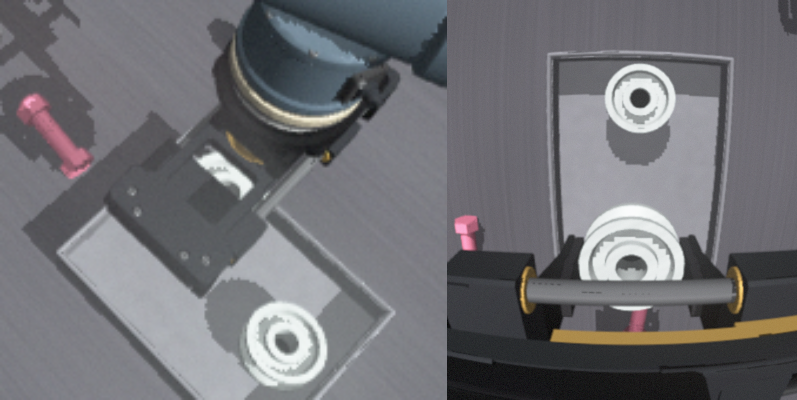

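The pulley is level in the fingers at (632,262), centred across the tray and well clear of the fixed pulley at (640,98). Lowering it now.

>>> {"op": "creep_tool", "data": {
  "motion": [
    [[0,0.002,0.02],0],
    [[0,0,0.025],0],
    [[0,0,0.025],0],
    [[0,0,0.018],0],
    [[0,0,0.01],0],
    [[0,0,0.003],0],
    [[0,0,0.001],0],
    [[0,0,0.001],0],
    [[0,0,0.001],0],
    [[0,0,0],0],
    [[0,0,0],0]
  ]
}}

```text
time: 20.75
position: [0.537, 0.3219, 0.017]
tool_rot: [0.695, 0.719, 0.001, 0.0]
ft_force: [0.4, 0.6, -3.0]
grip_width: 0.0555
grip_force: 30.0
```

```bash
python3 -c "
from h import *
go(.536,.322,.0084,2)"
```

```text
at [0.537  0.3219 0.017 ] phi 2.0 shift [ 0.0001 -0.001   0.0086] turn 0.000 q6 0.33 w 0.0555 F 30.0
```

>>> {"op": "creep_tool", "data": {
  "motion": [
    [[0,0,0.003],0],
    [[0,0,0.002],0],
    [[0,0,0.001],0],
    [[0,0,0.001],0],
    [[0,0,0.001],0],
    [[0,0,0],0],
    [[0,0,0],0]
  ]
}}

```text
time: 21.33
position: [0.5363, 0.3217, 0.0085]
tool_rot: [0.695, 0.719, -0.0, -0.0]
ft_force: [-1.6, -0.6, 2.4]
grip_width: 0.0554
grip_force: 30.0
```

```bash
python3 -c "
from h import *
go(.536,.322,.0084,2)"
```

```text
at [0.5363 0.3217 0.0085] phi 2.0 shift [ 0.0003 -0.0003  0.0001] turn 0.000 q6 0.33 w 0.0554 F 30.0
```

>>> {"op": "creep_tool", "data": {
  "motion": [
    [[0,0,0],0],
    [[0,0,0],0],
    [[0,0,0],0],
    [[0,0,0],0]
  ],
  "aperture": 0.075
}}

```text
time: 21.67
position: [0.5368, 0.3218, 0.008]
tool_rot: [0.695, 0.719, 0.0, 0.0]
ft_force: [-0.9, 0.9, -0.5]
grip_width: 0.0719
grip_force: 0.0
```

>>> {"op": "creep_tool", "data": {
  "motion": [
    [[0,0,-0.01],0],
    [[0,0,-0.02],0],
    [[0,0,-0.03],0],
    [[0,0,-0.03],0],
    [[0,0,-0.02],0]
  ]
}}

```text
time: 22.08
position: [0.5376, 0.3222, 0.1214]
tool_rot: [0.695, 0.719, 0.002, 0.001]
ft_force: [1.3, 0.4, -1.0]
grip_width: 0.0752
grip_force: 0.0
```

```bash
python3 -c "
from h import *
go(.527,.068,.1,14)"
```

```text
at [0.5376 0.3222 0.1214] phi 2.0 shift [-0.2537 -0.0196  0.021 ] turn -0.209 q6 0.33 w 0.0752 F 0.0
```

>>> {"op": "creep_tool", "data": {
  "motion": [
    [[-0.0254,-0.002,0],0],
    [[-0.0254,-0.002,0],0],
    [[-0.0254,-0.002,0],0],
    [[-0.0254,-0.002,0],0],
    [[-0.0254,-0.002,0],0],
    [[-0.0254,-0.002,0],0],
    [[-0.0254,-0.002,0],0],
    [[-0.0254,-0.002,0],0],
    [[-0.0254,-0.002,0],0],
    [[-0.0254,-0.002,0],0],
    [[0,0,0],-0.105],
    [[0,0,0],-0.105],
    [[0,0,0],0]
  ]
}}

```text
time: 23.17
position: [0.5256, 0.0664, 0.1188]
tool_rot: [0.615, 0.788, 0.0, 0.0]
ft_force: [-0.6, -0.1, -0.2]
grip_width: 0.075
grip_force: 0.0
```

```bash
python3 - <<'E'
from h import *
go(.527,.068,.005,14)
w=robot.camera("wrist"); cv2.imwrite("pics/w4.png",w["img"][:,:,::-1])
E
```

```text
at [0.5256 0.0664 0.1188] phi 14.1 shift [0.0013 0.0016 0.1138] turn 0.001 q6 -0.33 w 0.0750 F 0.0
```

View pics/w4.png

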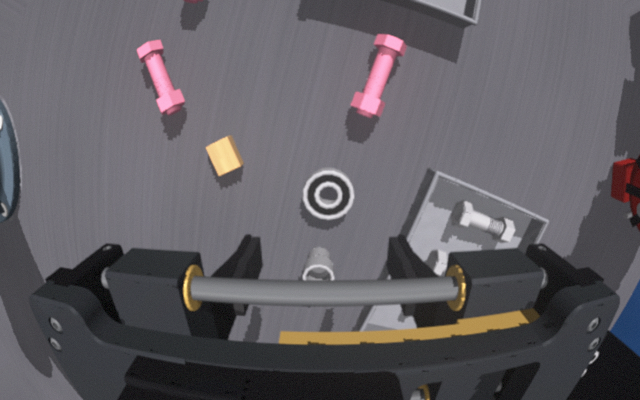

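bearing_b sits centred at (328,194) between the fingers. The socket at (319,258) and the tray wall are clear of the finger paths.

>>> {"op": "creep_tool", "data": {
  "motion": [
    [[0.001,0.002,0.03],0],
    [[0,0,0.03],0],
    [[0,0,0.03],0],
    [[0,0,0.015],0],
    [[0,0,0.005],0],
    [[0,0,0.003],0],
    [[0,0,0],0]
  ]
}}

```text
time: 23.8
position: [0.5274, 0.0688, 0.0052]
tool_rot: [0.616, 0.788, 0.0, 0.0]
ft_force: [1.0, 0.3, 0.7]
grip_width: 0.0751
grip_force: 0.0
```

>>> {"op": "creep_tool", "data": {
  "motion": [
    [[0,0,0.001],0],
    [[0,0,0],0],
    [[0,0,0],0],
    [[0,0,0],0],
    [[0,0,0],0],
    [[0,0,0],0],
    [[0,0,0],0]
  ],
  "aperture": 0.0,
  "grip_n": 30
}}

```text
time: 24.38
position: [0.5277, 0.0685, 0.0046]
tool_rot: [0.615, 0.788, 0.0, 0.001]
ft_force: [0.4, 0.2, 4.5]
grip_width: 0.0459
grip_force: 30.0
```

>>> {"op": "creep_tool", "data": {
  "motion": [
    [[0,0,-0.005],0],
    [[0,0,-0.015],0],
    [[0,0,-0.025],0],
    [[0,0,-0.03],0],
    [[0,0,-0.03],0],
    [[0,0,-0.01],0],
    [[0,0,0],0]
  ]
}}

```text
time: 24.97
position: [0.5287, 0.0685, 0.1217]
tool_rot: [0.615, 0.788, 0.002, 0.002]
ft_force: [0.9, 0.5, -1.3]
grip_width: 0.0457
grip_force: 30.0
```

```bash
python3 -c "
from h import *
go(.525,-.402,.12,14)"
```

```text
at [0.5287 0.0685 0.1217] phi 14.0 shift [-0.4555 -0.1178  0.0019] turn 0.001 q6 -0.33 w 0.0457 F 30.0
```

>>> {"op": "creep_tool", "data": {
  "motion": [
    [[-0.0253,-0.0065,0],0],
    [[-0.0253,-0.0065,0],0],
    [[-0.0253,-0.0065,0],0],
    [[-0.0253,-0.0065,0],0],
    [[-0.0253,-0.0065,0],0],
    [[-0.0253,-0.0065,0],0],
    [[-0.0253,-0.0065,0],0],
    [[-0.0253,-0.0065,0],0],
    [[-0.0253,-0.0065,0],0],
    [[-0.0253,-0.0065,0],0],
    [[-0.0253,-0.0065,0],0],
    [[-0.0253,-0.0065,0],0],
    [[-0.0253,-0.0065,0],0],
    [[-0.0253,-0.0065,0],0],
    [[-0.0253,-0.0065,0],0],
    [[-0.0253,-0.0065,0],0],
    [[-0.0253,-0.0065,0],0],
    [[-0.0253,-0.0065,0],0],
    [[0,0,0],0],
    [[0,0,0],0]
  ]
}}

```text
time: 26.63
position: [0.5226, -0.4022, 0.1166]
tool_rot: [0.616, 0.787, 0.0, -0.002]
ft_force: [0.2, 0.8, -1.0]
grip_width: 0.0464
grip_force: 30.0
```

```bash
python3 - <<'E'
from h import *
go(.525,-.402,.0076,14)
s=robot.camera("scene");w=robot.camera("wrist"); cv2.imwrite("pics/place4.png",np.hstack([cv2.resize(s["img"][60:190,160:310],(450,400)),w["img"][:,140:490]])[:,:,::-1])
E
```

```text
at [ 0.5226 -0.4022  0.1166] phi 13.9 shift [-0.0007  0.0025  0.109 ] turn -0.002 q6 -1.07 w 0.0464 F 30.0
```

View pics/place4.png

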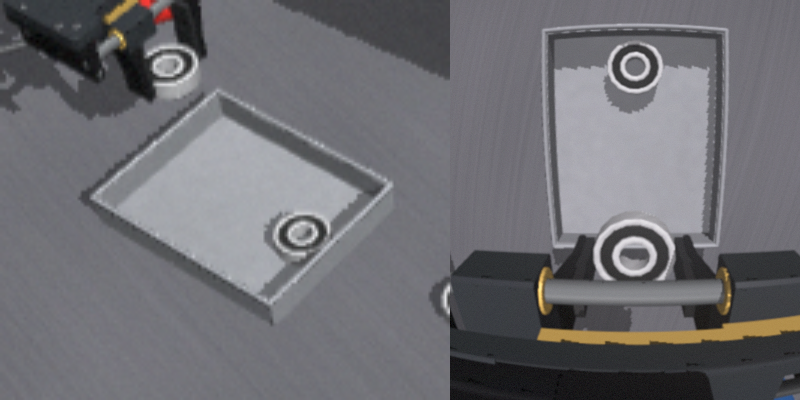

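The bearing is level at (634,255) in the right half, aligned with the tray. I check from this view where the near tray edge lies before lowering.

```bash
python3 - <<'E'
from h import *
w=robot.camera("wrist")
P=np.array([plane(w,(p[0]-310,p[1]),.026,1)[:2] for p in((543,30),(728,30),(718,242),(557,246))]); print(P.round(3),P.mean(0))
print([np.linalg.norm(a-b).round(3) for a,b in zip(P,np.roll(P,-1,0))])
print(plane(w,(635-310,67),.017,1))
c=P.mean(0); u=(P[0]+P[1]-P[2]-P[3]); u/=np.linalg.norm(u); print(u,"slots",c-u*.058,c+u*0)
E
```

```text
[[ 0.412 -0.272]
 [ 0.56  -0.235]
 [ 0.605 -0.417]
 [ 0.462 -0.457]] [ 0.51009293 -0.34516849]
[np.float64(0.152), np.float64(0.187), np.float64(0.149), np.float64(0.191)]
[ 0.49417886 -0.28712785  0.017     ]
[-0.25183678  0.96776972] slots [ 0.52469946 -0.40129914] [ 0.51009293 -0.34516849]
```

The wrist view agrees with the other views: centre (0.510, -0.345), sides 0.150 x 0.189. The slot (0.525, -0.401) is right, so I lower the bearing.

>>> {"op": "creep_tool", "data": {
  "motion": [
    [[0,0.001,0.02],0],
    [[0,0,0.025],0],
    [[0,0,0.025],0],
    [[0,0,0.02],0],
    [[0,0,0.01],0],
    [[0,0,0.003],0],
    [[0,0,0.001],0],
    [[0,0,0.001],0],
    [[0,0,0],0],
    [[0,0,0],0]
  ]
}}

```text
time: 27.62
position: [0.5257, -0.402, 0.0154]
tool_rot: [0.615, 0.788, -0.0, 0.001]
ft_force: [0.5, -0.4, -0.2]
grip_width: 0.0457
grip_force: 30.0
```

```bash
python3 -c "
from h import *
go(.525,-.401,.0076,14)"
```

```text
at [ 0.5257 -0.402   0.0154] phi 14.0 shift [ 0.0011 -0.0004  0.0078] turn 0.001 q6 -1.07 w 0.0457 F 30.0
```

>>> {"op": "creep_tool", "data": {
  "motion": [
    [[0,0,0.003],0],
    [[0,0,0.002],0],
    [[0,0,0.001],0],
    [[0,0,0.001],0],
    [[0,0,0.0005],0],
    [[0,0,0],0],
    [[0,0,0],0]
  ]
}}

```text
time: 28.2
position: [0.5248, -0.4013, 0.0076]
tool_rot: [0.615, 0.788, -0.0, -0.0]
ft_force: [-1.5, 0.4, 6.1]
grip_width: 0.0461
grip_force: 30.0
```

>>> {"op": "creep_tool", "data": {
  "motion": [
    [[0,0,0],0],
    [[0,0,0],0],
    [[0,0,0],0],
    [[0,0,0],0]
  ],
  "aperture": 0.07
}}

```text
time: 28.53
position: [0.525, -0.4014, 0.0064]
tool_rot: [0.615, 0.788, -0.0, 0.0]
ft_force: [-0.6, -0.4, -0.4]
grip_width: 0.0646
grip_force: 0.0
```

>>> {"op": "creep_tool", "data": {
  "motion": [
    [[0,0,-0.01],0],
    [[0,0,-0.02],0],
    [[0,0,-0.03],0],
    [[0,0,-0.03],0],
    [[0,0,-0.02],0]
  ]
}}

```text
time: 28.95
position: [0.5259, -0.4022, 0.1199]
tool_rot: [0.615, 0.788, -0.0, 0.002]
ft_force: [1.4, -0.5, -0.2]
grip_width: 0.0696
grip_force: 0.0
```

```bash
python3 -c "
from h import *
go(.430,-.152,.1,14)"
```

```text
at [ 0.5259 -0.4022  0.1199] phi 14.0 shift [ 0.266  -0.0323  0.019 ] turn 0.001 q6 -1.07 w 0.0696 F 0.0
```

>>> {"op": "creep_tool", "data": {
  "motion": [
    [[0.0266,-0.0032,0],0],
    [[0.0266,-0.0032,0],0],
    [[0.0266,-0.0032,0],0],
    [[0.0266,-0.0032,0],0],
    [[0.0266,-0.0032,0],0],
    [[0.0266,-0.0032,0],0],
    [[0.0266,-0.0032,0],0],
    [[0.0266,-0.0032,0],0],
    [[0.0266,-0.0032,0],0],
    [[0.0266,-0.0032,0],0],
    [[0,0,0],0],
    [[0,0,0],0]
  ],
  "aperture": 0.075
}}

```text
time: 29.95
position: [0.4289, -0.1499, 0.1172]
tool_rot: [0.615, 0.789, -0.0, 0.0]
ft_force: [0.2, -0.7, -1.1]
grip_width: 0.0751
grip_force: 0.0
```

```bash
python3 - <<'E'
from h import *
go(.430,-.152,.005,14)
w=robot.camera("wrist"); g=w["img"]; cv2.imwrite("pics/w5.png",g[:,:,::-1])
c=cv2.HoughCircles(cv2.cvtColor(g[130:260,250:400],cv2.COLOR_RGB2GRAY),cv2.HOUGH_GRADIENT,1,30,param1=100,param2=18,minRadius=18,maxRadius=40)
for x,y,r in ([] if c is None else c[0][:3]): print(x+250,y+130,r,plane(w,(x+250,y+130),.014,1))
E
```

```text
at [ 0.4289 -0.1499  0.1172] phi 14.2 shift [-0.0023  0.0005  0.1122] turn 0.003 q6 -0.83 w 0.0751 F 0.0
328.5 196.5 25.6 [ 0.43102401 -0.14616624  0.014     ]
```

View pics/w5.png

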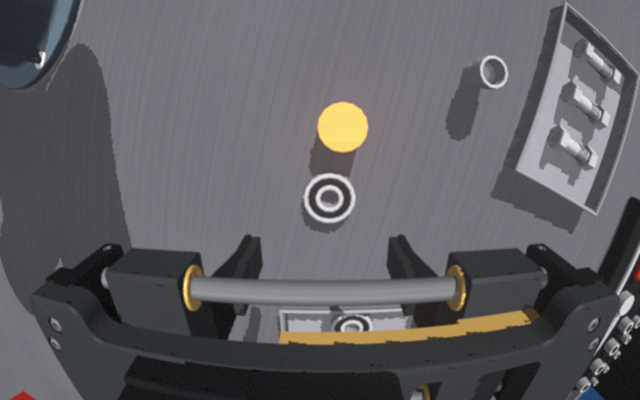

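bearing_a is centred at (329,197). The tin (343,127) stays outside the finger paths, and the socket is untouched at (492,72).

>>> {"op": "creep_tool", "data": {
  "motion": [
    [[0,0.002,0.03],0],
    [[0,0,0.03],0],
    [[0,0,0.03],0],
    [[0,0,0.014],0],
    [[0,0,0.005],0],
    [[0,0,0.003],0],
    [[0,0,0],0]
  ]
}}

```text
time: 30.58
position: [0.4321, -0.1516, 0.0045]
tool_rot: [0.616, 0.788, 0.0, 0.001]
ft_force: [-0.1, -1.3, 0.8]
grip_width: 0.0748
grip_force: 0.0
```

>>> {"op": "creep_tool", "data": {
  "motion": [
    [[0,0,0],0],
    [[0,0,0],0],
    [[0,0,0],0],
    [[0,0,0],0],
    [[0,0,0],0],
    [[0,0,0],0],
    [[0,0,0],0]
  ],
  "aperture": 0.0,
  "grip_n": 30
}}

```text
time: 31.17
position: [0.432, -0.1509, 0.0051]
tool_rot: [0.615, 0.788, 0.0, 0.001]
ft_force: [0.4, 1.2, 5.8]
grip_width: 0.046
grip_force: 30.0
```

>>> {"op": "creep_tool", "data": {
  "motion": [
    [[0,0,-0.005],0],
    [[0,0,-0.015],0],
    [[0,0,-0.025],0],
    [[0,0,-0.03],0],
    [[0,0,-0.03],0],
    [[0,0,-0.01],0],
    [[0,0,0],0]
  ]
}}

```text
time: 31.75
position: [0.4324, -0.1512, 0.122]
tool_rot: [0.615, 0.788, 0.0, 0.003]
ft_force: [-0.7, 0.2, -1.1]
grip_width: 0.0458
grip_force: 30.0
```

```bash
python3 -c "
from h import *
go(.510,-.343,.12,14)"
```

```text
at [ 0.4324 -0.1512  0.122 ] phi 14.1 shift [-0.2048  0.0287  0.0029] turn 0.001 q6 -0.83 w 0.0458 F 30.0
```

>>> {"op": "creep_tool", "data": {
  "motion": [
    [[-0.0256,0.0036,0],0],
    [[-0.0256,0.0036,0],0],
    [[-0.0256,0.0036,0],0],
    [[-0.0256,0.0036,0],0],
    [[-0.0256,0.0036,0],0],
    [[-0.0256,0.0036,0],0],
    [[-0.0256,0.0036,0],0],
    [[-0.0256,0.0036,0],0],
    [[0,0,0],0],
    [[0,0,0],0]
  ]
}}

```text
time: 32.58
position: [0.5082, -0.3428, 0.1176]
tool_rot: [0.616, 0.788, 0.0, -0.001]
ft_force: [0.2, 0.8, -0.6]
grip_width: 0.0459
grip_force: 30.0
```

>>> {"op": "creep_tool", "data": {
  "motion": [
    [[0,0,0.02],0],
    [[0,0,0.025],0],
    [[0,0,0.025],0],
    [[0,0,0.018],0],
    [[0,0,0.01],0],
    [[0,0,0.003],0],
    [[0,0,0.001],0],
    [[0,0,0],0],
    [[0,0,0],0]
  ]
}}

```text
time: 33.33
position: [0.5096, -0.3427, 0.0187]
tool_rot: [0.615, 0.788, -0.0, 0.001]
ft_force: [-0.5, -0.4, -1.1]
grip_width: 0.0458
grip_force: 30.0
```

```bash
python3 -c "
from h import *
go(.510,-.343,.0078,14)"
```

```text
at [ 0.5096 -0.3427  0.0187] phi 14.0 shift [-0.0004  0.0003  0.0109] turn 0.001 q6 -1.02 w 0.0458 F 30.0
```

>>> {"op": "creep_tool", "data": {
  "motion": [
    [[0,0,0.004],0],
    [[0,0,0.003],0],
    [[0,0,0.002],0],
    [[0,0,0.001],0],
    [[0,0,0.0005],0],
    [[0,0,0],0],
    [[0,0,0],0]
  ]
}}

```text
time: 33.92
position: [0.5089, -0.3423, 0.0081]
tool_rot: [0.615, 0.788, -0.0, 0.0]
ft_force: [-0.4, 1.3, 4.9]
grip_width: 0.0458
grip_force: 30.0
```

>>> {"op": "creep_tool", "data": {
  "motion": [
    [[0,0,0],0],
    [[0,0,0],0],
    [[0,0,0],0],
    [[0,0,0],0]
  ],
  "aperture": 0.065
}}

```text
time: 34.25
position: [0.509, -0.3423, 0.0069]
tool_rot: [0.615, 0.788, 0.0, 0.0]
ft_force: [0.0, -0.5, 0.3]
grip_width: 0.0621
grip_force: 0.0
```

>>> {"op": "creep_tool", "data": {
  "motion": [
    [[0,0,-0.01],0],
    [[0,0,-0.02],0],
    [[0,0,-0.03],0],
    [[0,0,-0.03],0],
    [[0.03,0,-0.03],0],
    [[0.03,0,-0.02],0],
    [[0.03,0,0],0],
    [[0.03,0,0],0],
    [[0.03,0,0],0],
    [[0,0,0],0],
    [[0,0,0],0]
  ]
}}

```text
time: 35.17
position: [0.4722, -0.1957, 0.1472]
tool_rot: [0.614, 0.789, -0.0, -0.0]
ft_force: [-0.4, -0.2, 0.4]
grip_width: 0.0649
grip_force: 0.0
```

```bash
python3 - <<'E'
from h import *
s=robot.camera("scene");d=robot.camera("side"); cv2.imwrite("pics/end.png",np.hstack([s["img"][60:,180:540],d["img"][60:,200:520]])[:,:,::-1])
E
```

```text
(no output)
```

View pics/end.png

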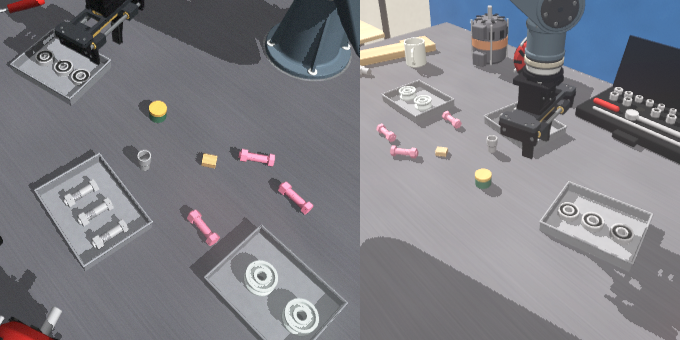

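The final views show three bearings in a row at (45-80,57-75) left, three bolts at (80-110,192-235), and two pulleys at (262,277) and (301,316). All lie flat and apart, and the tin, socket and pink look-alikes are in place.

```bash
python3 -c "
from rig import robot
print(robot.hand_in())"
```

```text
the job is handed in; nothing more can be done
None
```

I handed in the job at about 35 s of robot time: both bearings, both bolts and the pulley are set down flat in their matching trays, with the socket, tin and pink look-alikes left where they were; the hand-in returned no verdict.

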